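# Press the full-size insert flush into the nest of an inspection fixture

### The arm

A 7-joint arm with a two-finger parallel gripper is mounted at the origin on the work surface. World frame = base frame: x ahead of the robot, y to its left, z up, the work surface at z = 0. Lengths are in m, angles in rad, forces in N, time in s.
With the tool pointing down it reaches from about 0.425 to 0.95 m from the base axis. Payload 4.7 kg.
Tool frame: the origin (TCP) lies midway between the tips of the shut fingers; the grasp point (between the pads) lies 19 mm behind it; z points along the fingers, y is the line along which they close (so a half turn about z gives the same grasp; the last joint's range is limited). The gripper opens to 85 mm and grips with 20 to 120 N. Pads are 22 mm wide; open, the fingers measure 114 mm over their backs; the gripper's body (76 mm by 85 mm) begins 54 mm behind the grasp point. The pads swing forward as they close: fully open they stand 13 mm farther back than shut.
Start: joints at [1.208, 0.469, -0.049, 1.532, 0.024, 1.141, -0.082], TCP at [0.221, -0.638, 0.231] pointing down, gripper open.
Joint ranges: [-2.59, 2.59], [-0.33, 1.99], [-1.39, 1.29], [0.1, 2.45], [-1.04, 4.18], [0.21, 1.99], [-2.66, 2.66]. Speed limits (rad/s): [2.57, 2.57, 3.14, 3.14, 3.14, 3.14, 3.14].

### API

Orientations are given as a unit quaternion [x, y, z, w].
In Python, from plant import arm gives the robot as it stands.
- The arm moves only by the tool send_rows, never from a script. Its argument "rows" is a list of rows, each an object with "travel": the shift along the world's x, y, z normalised to -1 to 1, where 1 is 0.1 m, a list of three; "rotation": the turn, a rotation vector about the world's x, y, z normalised to -1 to 1, where 1 is 90 degrees, a list of three; "fingers": the opening, from -1 (shut) to 1 (fully open). A call has 1 to 10 rows; each row shifts and turns the commanded pose from where the row before left it; what a row does not reach is not made up. A row lasts 1/8 s, in which the tool goes at most 62.5 mm and 10.7 degrees, less where a joint would pass 70% of its speed; a pose out of reach is approached as far as the arm can. A call with a number of a shift or a turn outside -1 to 1 is refused whole. A call with a gripper value outside its range is refused whole. The fingers move at their own pace and stop on an object; "grip_force" is the grip in N (left out, the last holds). Time passes only in rows, so rows that do not move let the fingers close. It gives the time, the measured TCP pose, the force, the opening and the grip force at its end, in the units of the state.
- arm.observe(): the state, without advancing time (a new reading comes with each control period).
- arm.get_image(name): name is "scene" or "top" or "wrist"; returns a dict with "pixels" (400x640x3 uint8, red, green, blue), "camera_matrix" (3x3 intrinsics, pixels), "k1" (the pictures are not rectified: a ray, as slopes to the right and down, at radius r is drawn at 1 + k1 r^2 times it, then the intrinsics apply), "rvec" (rotation vector, rad) and "tvec" (3), from world to camera coordinates, as OpenCV has them. Camera axes: x right, y down, z forward; pixel columns grow to the right and rows downward; lengths in m; the calibration is good to about 2 mm. A picture is of the moment at which its call begins. There is no depth.
- arm.close_job(): hands the job in; it is judged then, once.
The state is a dict: "t": time; "joint_pos": joint angles; "dq": joint speeds; "joint_efforts": joint torques, N m; "ee_pos": TCP position; "tcp_rot": TCP orientation; "contact_force": force on the tool from outside, world axes, zero at the start; "torque": the same for the moment, N m; "opening": finger opening in m; "gripper_force": force on a finger pad.
Only numpy, scipy, OpenCV 4.12 (cv2) and the standard library are available. Lean on these libraries where they do the work, as an engineer would, in place of code of your own. Each camera call takes 0.05 s, during which the arm holds its last target. There are 200 camera calls.

### The job

One of the three steel inserts on the rack has a block that fills the rectangular recess in the fixture's nest. Lift that one up and off its tongue, set it in the recess and press it fully home against the stiff ejector pad, so that its block is flush with the nest's top, then let go. Leave the other two inserts hanging and do not shift the small things lying around the rack and the fixture.

Things in the scene. Friction and masses are not known exactly. Their poses are not given: they have to be found in the camera images.
- insert_full: The insert to use: steel block 40 (x) by 60 (y) by 22 mm with an upright windowed tab on top, 94 mm tall in all, about 0.3 kg. Hangs level on one of the rack's tongues. Origin: centre of the block's underside, z up; at the start x and y are parallel to the rack's. Seated flush, its origin is 28 mm above the table.
- insert_grip (a point): Point on the tab of the insert to use, 82 mm above its origin, 12 mm below the tab's top. The tab is 10 mm thick (along x). From 22 to 50 mm above the origin it has a window 34 mm wide (y), through which the tongue passes along x; from 50 to 62 mm solid, 52 mm wide; from 62 to 94 mm the grip, 34 mm wide.
- insert_slim: Another insert, to be left hanging: block only 26 (x) by 60 (y) by 22 mm, otherwise the same tab and origin.
- insert_round: Another insert, to be left hanging: round block 58 mm in diameter, 22 mm thick, otherwise the same tab and origin.
- rack: Fixed dark steel rack, three flat tongues 105 mm apart along its y, an insert on each (which is where varies). Origin: on the table below the middle hanging place. A cross-bar no higher than the tongues joins them 70 mm behind. To take an insert off: raise it 7 to 20 mm, then move it at least 60 mm along the rack's -x (towards the robot).
- tongue_right (a point): Hanging place on the tongue on the rack's -y side: centre of the tab's rest on its upper face, 130 mm above the table. Each tongue is 22 mm wide (y), 5 mm thick; its free end, 30 mm from here towards -x of the rack, has a lip 6 mm high.
- tongue_middle (a point): The same on the middle tongue.
- tongue_left (a point): The same on the tongue on the rack's +y side.
- fixture: Fixed dark base plate, 190 (x) by 130 (y) by 15 mm. Origin: centre of its underside, on the table. On it, parallel to it and centred in y, is clamped the nest, an aluminium block 100 (x) by 110 (y) by 35 mm with the recess in its middle. It may be clamped up to 6 mm either way along the base's x: this offset is NOT measured, find it by touch or sight.
- nest_top (a point): Point 50 mm above the base's origin, level with the nest's top (the recess may be up to 6 mm off along x). The recess is 42.4 (x) by 62.4 (y) mm, 22 mm deep, chamfered 1.5 mm. A dark ejector pad stands 5 to 8 mm proud of its floor, held by friction: an insert just laid in stays that much too high; 12 to 15 N push it down for good.
- caliper: Bystander: caliper lying on the table, 150 mm long. Origin: underside.
- ring_gauge: Bystander: steel ring 48 mm in diameter, 18 mm high, on the table below the hanging inserts. Origin: centre of underside.
- plug: Bystander: small dark stepped plug, 34 mm in diameter, 36 mm high, standing beside the fixture's base on its -y side. Origin: centre of underside.
- sleeve: Bystander: thin sleeve 100 mm in diameter, 35 mm high, on the table behind the fixture. Origin: centre of underside.

How it is judged:
On the way, in this order (a step that is already met when the one before it is completed fails the run):
1. the full-size insert is lifted off its tongue and clear of the rack, in the air (horizontal distance between insert_full and tongue_right above 0.045 m and horizontal distance between insert_full and tongue_middle above 0.045 m and horizontal distance between insert_full and tongue_left above 0.045 m and contact force between insert_full and rack below 0.05 N and height (world z) of insert_full above 0.052 m), for 0.1 s.
2. it is pressed flush in the recess (z of insert_full in the frame of fixture between 0.026 and 0.03 m and horizontal distance between insert_full and fixture below 0.01 m and y of insert_full in the frame of fixture between -0.003 and 0.003 m and angle between insert_full's own z axis and vertical below 0.06 rad and angle between the x axis of insert_full and the x axis of fixture, either way round below 0.08 rad), for 0.2 s.
At the end, for the whole second after the job is handed in: Full-size insert in the recess: origin 26 to 30 mm above the fixture's underside, within 10 mm of its centre (3 mm along its y), level within 0.06 rad, square within 0.08 rad, released, at rest. The other two inserts within 30 mm of their starting places (all of step 2 and distance of each of insert_slim, insert_round from where it was at the start of the episode below 0.03 m and linear speed of insert_full below 0.01 m/s and contact force between insert_full and the fingers below 0.1 N); the robot touches nothing.
It fails at once if another insert is moved 30 mm or more from its hanging place (distance of any of insert_slim, insert_round from where it was at the start of the episode above 0.03 m).
It fails at once if a bystander on the bench is moved more than 30 mm (distance of any of caliper, ring_gauge, plug, sleeve from where it was at the start of the episode above 0.03 m).
It also fails if it takes over 51 s, if anything falls off the work surface, if the arm or the gripper's body presses on something with over 40 N, if the wrist force passes 120 N, or if a joint passes its speed limit or range.

## Working session

There is one attempt and no reset: what is moved stays moved. The work goes in short steps, Python scripts to look and compute and a tool call to move; the robot and the scene stay as the last step left them, time stands still between calls to the robot, and variables do not carry over. Pictures are saved under pics/ and viewed, at most 10 in all, crops included, and the job is handed in when it is done.

Besides the shell and the picture viewer there is one more tool, called after ">>>" as name(argument=value, ...), one argument or row to a line, values as JSON. send_rows: Moves the arm, as the interface text tells. Scaled input: -1 to 1 covers 0.1 m each way for a shift and 90 degrees each way for a turn. Its arguments: {"type":"object","properties":{"rows":{"type":"array","items":{"type":"object","properties":{"travel":{"type":"array","items":{"type":"number","minimum":-1,"maximum":1}},"rotation":{"type":"array","items":{"type":"number","minimum":-1,"maximum":1}},"fingers":{"type":"number"}}}},"grip_force":{"type":"number"}},"required":["rows"]}

```bash
mkdir -p pics
cat > h.py <<'E'
import numpy as np, cv2, pickle
from plant import arm
def snap(n,f):
    d=arm.get_image(n); pickle.dump(d,open(f'pics/{f}.pkl','wb'))
    cv2.imwrite(f'pics/{f}.png',d['pixels'][:,:,::-1]); return d
def load(f): return pickle.load(open(f'pics/{f}.pkl','rb'))
def ray(d,px):
    K=np.array(d['camera_matrix']);p=np.atleast_2d(np.array(px,float))
    s=(p-K[:2,2])/[K[0,0],K[1,1]]; u=s.copy()
    for _ in range(20): u=s/(1+d['k1']*(u**2).sum(1,keepdims=True))
    R=cv2.Rodrigues(np.array(d['rvec'],float))[0]; t=np.array(d['tvec'],float).ravel()
    return -R.T@t, np.c_[u,np.ones(len(u))]@R
def atz(d,px,z):
    c,r=ray(d,px); return c+r*((z-c[2])/r[:,2:])
def proj(d,P):
    R=cv2.Rodrigues(np.array(d['rvec'],float))[0]; t=np.array(d['tvec'],float).ravel()
    q=np.atleast_2d(P)@R.T+t; s=q[:,:2]/q[:,2:]; s=s*(1+d['k1']*(s**2).sum(1,keepdims=True))
    K=np.array(d['camera_matrix']); return s*[K[0,0],K[1,1]]+K[:2,2]
def tri(L):
    A=np.zeros((3,3));b=np.zeros(3)
    for d,px in L:
        c,r=ray(d,px); r=r[0]/np.linalg.norm(r[0]); M=np.eye(3)-np.outer(r,r); A+=M;b+=M@c
    x=np.linalg.solve(A,b); return x,[np.linalg.norm(proj(d,x)[0]-px) for d,px in L]
E
python3 - <<'E'
from h import *
a=snap('scene','s0');b=snap('top','t0');c=snap('wrist','w0')
for d in(a,b,c): print(ray(d,[[320,200]]))
print(arm.observe())
cv2.imwrite('pics/st.png',cv2.resize(np.vstack([a['pixels'],b['pixels']])[:,:,::-1],(480,600)))
E
```

```text
(array([0.92442843, 0.39994531, 0.81615106]), array([[-0.40508197, -0.47965012, -0.7783958 ]]))
(array([ 0.37682091, -0.04470299,  1.11358259]), array([[ 0.17762463,  0.00234892, -0.9841364 ]]))
(array([ 0.30115796, -0.60922988,  0.37291239]), array([[-0.31635654, -0.11486738, -0.94174114]]))
{'t': 0.15, 'joint_pos': array([ 1.20809085,  0.46927114, -0.04859929,  1.53339145,  0.02406692,
        1.1410088 , -0.08229729]), 'dq': array([-0.00084721, -0.00209012, -0.00063055, -0.00254392, -0.00060364,
        0.00050069, -0.00115898]), 'joint_efforts': array([ 9.61267542e-04, -5.10766947e+01, -4.65645699e-02, -2.37978315e+01,
        1.07245569e-02,  5.38891501e-03,  2.85987682e-05]), 'ee_pos': array([ 0.22104317, -0.63731927,  0.2305043 ]), 'tcp_rot': array([ 9.86102289e-01,  1.66137646e-01, -1.31233439e-04, -7.36013379e-04]), 'contact_force': array([-0.67747391, -0.24850167,  0.46283357]), 'torque': array([ 0.00747314,  0.03197962, -0.03076066]), 'gripper_force': 0.0, 'opening': 0.08536107805542945}
```

View pics/s0.png

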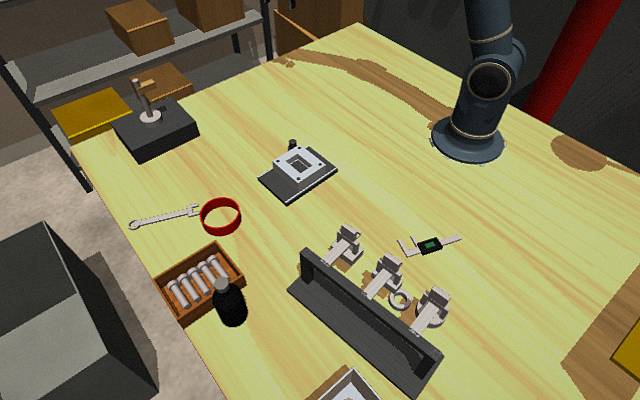

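View pics/t0.png

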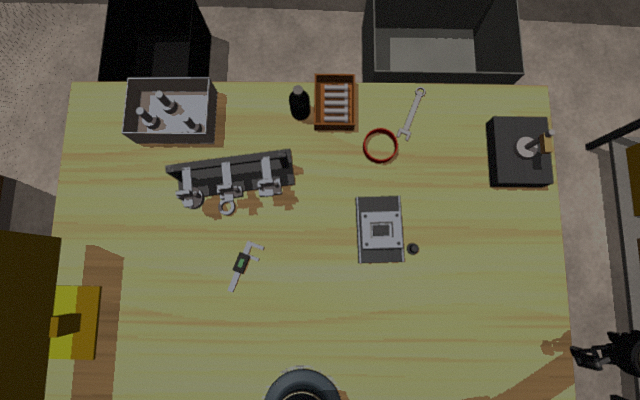

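The scene view shows the rack with three inserts at about (345,245), (383,275) and (433,305); the last one is round. The nest is at (300,165). In the top view the rack is at (230,180) and the nest at (381,230). Next I'll enlarge these areas.

Run:
```python
from h import *
s=load('s0')['pixels'][:,:,::-1];t=load('t0')['pixels'][:,:,::-1]
A=cv2.resize(t[140:225,160:300],None,fx=5.5,fy=5.5,interpolation=cv2.INTER_CUBIC)
cv2.imwrite('pics/c1.png',A) # 770x467
B=cv2.resize(s[215:335,315:465],None,fx=5,fy=5,interpolation=cv2.INTER_CUBIC)
cv2.imwrite('pics/c2.png',B)
C=cv2.resize(t[185:275,345:425],None,fx=5,fy=5,interpolation=cv2.INTER_CUBIC)
D=cv2.resize(s[130:210,250:345],None,fx=4,fy=5,interpolation=cv2.INTER_CUBIC)
D=cv2.copyMakeBorder(D,0,50,0,0,cv2.BORDER_CONSTANT)
cv2.imwrite('pics/c3.png',np.hstack([C,D])) # left 400 wide: t ; right: s fx4 fy5
```

```text
(no output)
```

View pics/c1.png

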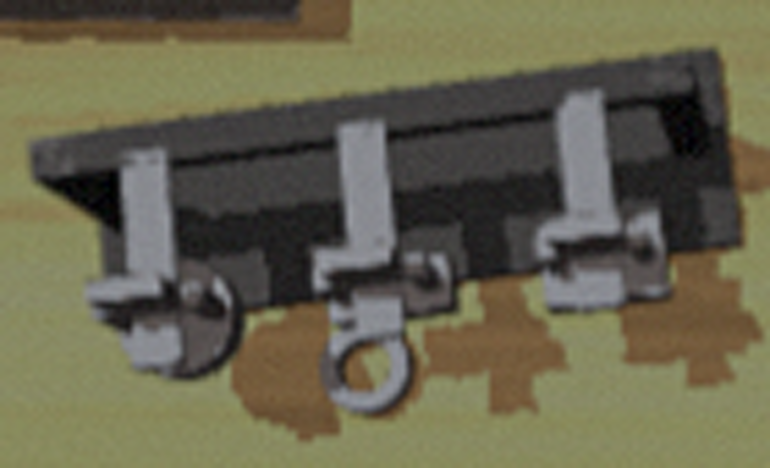

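View pics/c2.png

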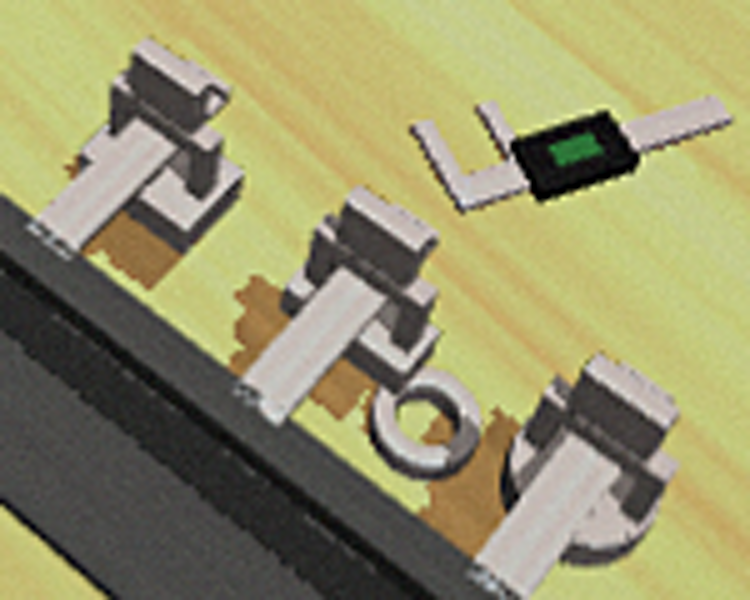

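View pics/c3.png

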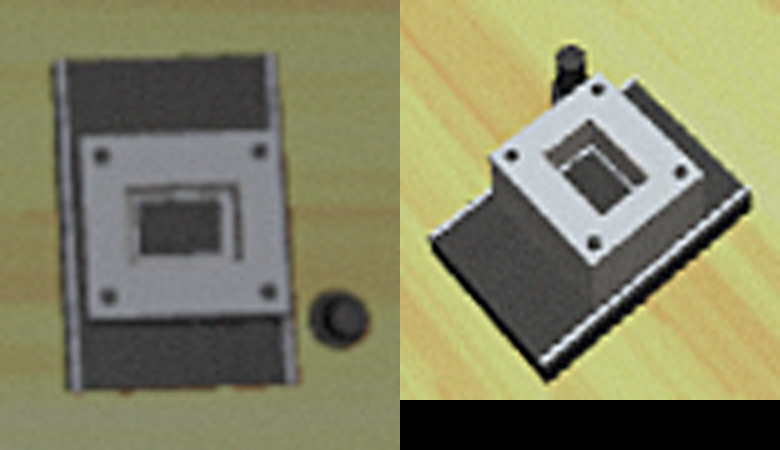

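The block on the rack's right (-y) tongue is the deepest, so it is the full insert: c1 around (600,260), c2 around (180,150). The middle one is slim and the left one round. I'll triangulate the full insert's tab and the nest corners.

Run:
```python
from h import *
s=load('s0');t=load('t0')
T1=lambda x,y:((x+.5)/5.5-.5+160,(y+.5)/5.5-.5+140)
S1=lambda x,y:((x+.5)/5-.5+315,(y+.5)/5-.5+215)
T3=lambda x,y:((x+.5)/5-.5+345,(y+.5)/5-.5+185)
S3=lambda x,y:((x-400+.5)/4-.5+250,(y+.5)/5-.5+130)
print('tab',tri([(s,S1(180,72)),(t,T1(579,232))]))
tb=[(293,315),(90,322),(80,137),(283,127)];sb=[(603,73),(703,175),(593,265),(490,158)]
P=[]
for a,b in zip(tb,sb):
    x,e=tri([(t,T3(*a)),(s,S3(*b))]);P.append(x);print(x,e)
P=np.array(P);print(P.mean(0)); v=P[2]+P[3]-P[0]-P[1]; print(np.degrees(np.arctan2(v[1],v[0])))
bt=atz(t,[T3(55,60),T3(275,55),T3(298,383),T3(70,390)],.015);print(bt,bt.mean(0))
bs=[(58,62),(270,55),(290,383),(75,390)]
# rack direction from tongues' roots at z .13
r=atz(t,[T1(145,152),T1(360,122),T1(581,92)],.13);print(r); v=r[0]-r[2];print(np.degrees(np.arctan2(-v[0],v[1])),np.linalg.norm(v))
print(cv2.Rodrigues(np.array(load('w0')['rvec']))[0], load('w0')['camera_matrix'])
```

```text
tab (array([0.59061306, 0.09754454, 0.17067838]), [np.float64(1.022396227023625), np.float64(0.821067622383841)])
[ 0.43700054 -0.26997852  0.04767487] [np.float64(0.9550735779334693), np.float64(0.9115550317780708)]
[ 0.43354929 -0.15999382  0.04798131] [np.float64(0.17675140807192316), np.float64(0.17665303180735123)]
[ 0.53469536 -0.15406735  0.05226983] [np.float64(0.5260196729240565), np.float64(0.5562211583807258)]
[ 0.54040332 -0.26605767  0.04901682] [np.float64(1.299121568170024), np.float64(1.3122892865070872)]
[ 0.48641213 -0.21252434  0.04923571]
2.7561841652311476
[[ 0.58615081 -0.14489467  0.015     ]
 [ 0.59042227 -0.27230087  0.015     ]
 [ 0.40259442 -0.2808102   0.015     ]
 [ 0.39747683 -0.1524173   0.015     ]] [ 0.49416108 -0.21260576  0.015     ]
[[0.63862338 0.31228996 0.13      ]
 [0.65430357 0.20930602 0.13      ]
 [0.67009807 0.10352309 0.13      ]]
8.573614167944319 0.2111261680830632
[[ 0.32728338 -0.94492456 -0.00177837]
 [-0.8928806  -0.30987236  0.32671603]
 [-0.30927307 -0.10534086 -0.94512088]] [[302.74292985   0.         317.97844115]
 [  0.         302.74292985 196.85727604]
 [  0.           0.           1.        ]]
```

Heights check out: tab top 0.171 against 0.174, nest top 0.049 against 0.050. The rack yaw is about 8.6° and the fixture yaw about 2.5°. I'll move over the fixture for a close wrist view on the way to the rack.

>>> send_rows(
  rows=[
    {"travel": [0.296, 0.472, -0.02], "rotation": [0, 0, 0.0905], "fingers": 1},
    {"travel": [0.296, 0.472, -0.02], "rotation": [0, 0, 0.0905], "fingers": 1},
    {"travel": [0.296, 0.472, -0.02], "rotation": [0, 0, 0.0905], "fingers": 1},
    {"travel": [0.296, 0.472, -0.02], "rotation": [0, 0, 0.0905], "fingers": 1},
    {"travel": [0.296, 0.472, -0.02], "rotation": [0, 0, 0.0905], "fingers": 1},
    {"travel": [0.296, 0.472, -0.02], "rotation": [0, 0, 0.0905], "fingers": 1},
    {"travel": [0.296, 0.472, -0.02], "rotation": [0, 0, 0.0905], "fingers": 1},
    {"travel": [0.296, 0.472, -0.02], "rotation": [0, 0, 0.0905], "fingers": 1},
    {"travel": [0.296, 0.472, -0.02], "rotation": [0, 0, 0.0905], "fingers": 1},
    {"travel": [0, 0, 0], "rotation": [0, 0, 0], "fingers": 1},
  ],
)

```text
t: 1.4
ee_pos: [0.4898, -0.2077, 0.2134]
tcp_rot: [0.688, 0.725, 0.001, -0.0]
contact_force: [-0.1, -0.3, -0.6]
opening: 0.0853
gripper_force: 0.0
```

Run:
```python
from h import *
d=snap('wrist','w1');o=arm.observe();print(o['t'],o['ee_pos'],o['tcp_rot'],o['joint_pos'],o['contact_force'])
cv2.imwrite('pics/w1b.png',cv2.resize(d['pixels'][:,:,::-1],(800,500),interpolation=cv2.INTER_CUBIC))
```

```text
1.45 [ 0.48832735 -0.21081023  0.21318461] [ 6.90413037e-01  7.23415308e-01  2.29364153e-04 -2.78646421e-04] [ 0.74015907  0.29619916 -0.49997181  1.87141087  0.16469758  1.01489624
  0.21784759] [ 0.09725655 -0.84686197  0.02261704]
```

View pics/w1b.png

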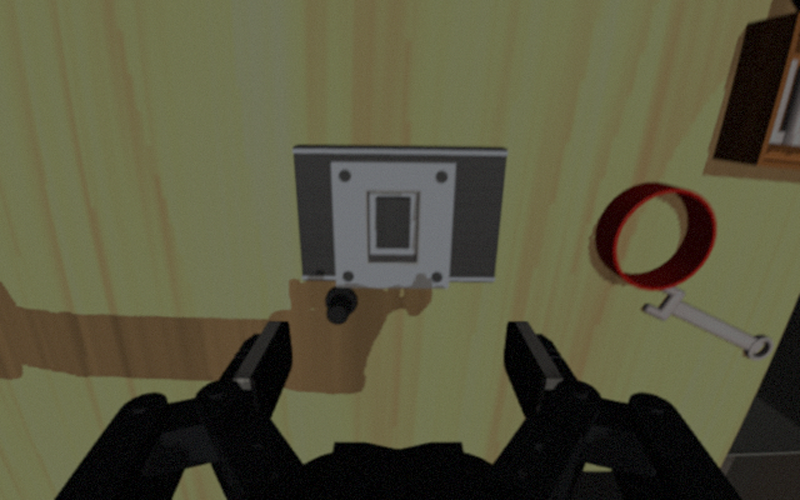

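The wrist view shows the nest's top corners at (331,162), (456,162), (449,289) and (337,287), with the recess around (393,226). All of these are in the 1.25x picture.

Run:
```python
from h import *
d=load('w1');f=lambda L:[((x+.5)/1.25-.5,(y+.5)/1.25-.5) for x,y in L]
def rep(n,L,z):
    P=atz(d,f(L),z);v=P[1]+P[2]-P[0]-P[3];print(n,P[:,:2].round(4).tolist(),P.mean(0).round(4),'yaw',np.degrees(np.arctan2(v[1],v[0])).round(2),np.linalg.norm(v)/2)
rep('nest',[(331,162),(456,162),(449,289),(337,287)],.05)
rep('rec',[(367,191),(419,190),(416.5,262),(369.5,262)],.05)
rep('holes',[(345,175.5),(441.5,176.5),(437,277),(348.5,276)],.05)
rep('base',[(294,152),(507,153),(494,281),(302,281)],.015)
```

```text
nest [[0.4348, -0.1599], [0.5344, -0.1548], [0.5394, -0.2661], [0.4396, -0.2692]] [ 0.4871 -0.2125  0.05  ] yaw 2.36 0.09975151243373653
rec [[0.4641, -0.1818], [0.5064, -0.1789], [0.5087, -0.2418], [0.4679, -0.2438]] [ 0.4868 -0.2116  0.05  ] yaw 3.49 0.04160411675597562
holes [[0.4461, -0.1701], [0.5238, -0.1669], [0.5277, -0.255], [0.4498, -0.258]] [ 0.4868 -0.2125  0.05  ] yaw 2.27 0.07787095182759461
base [[0.3962, -0.1569], [0.5845, -0.148], [0.5893, -0.2716], [0.3998, -0.2812]] [ 0.4925 -0.2144  0.015 ] yaw 2.8 0.18911906255385605
```

>>> send_rows(
  rows=[
    {"travel": [0.17, 0.515, 0.16], "rotation": [0, 0, 0.02], "fingers": 1},
    {"travel": [0.17, 0.515, 0.16], "rotation": [0, 0, 0.02], "fingers": 1},
    {"travel": [0.17, 0.515, 0.16], "rotation": [0, 0, 0.02], "fingers": 1},
    {"travel": [0.17, 0.515, 0.16], "rotation": [0, 0, 0.0], "fingers": 1},
    {"travel": [0.17, 0.515, 0.16], "rotation": [0, 0, 0.0], "fingers": 1},
    {"travel": [0.17, 0.515, 0.0], "rotation": [0, 0, 0], "fingers": 1},
    {"travel": [0, 0, 0], "rotation": [0, 0, 0], "fingers": 1},
    {"travel": [0, 0, 0], "rotation": [0, 0, 0], "fingers": 1},
  ],
)

```text
t: 2.45
ee_pos: [0.5896, 0.0938, 0.2926]
tcp_rot: [0.658, 0.753, -0.001, 0.0]
contact_force: [0.4, -1.0, 0.6]
opening: 0.0852
gripper_force: 0.0
```

Run:
```python
from h import *
d=snap('wrist','w2');o=arm.observe();print(o['t'],o['ee_pos'],o['tcp_rot'],o['joint_pos'])
cv2.imwrite('pics/w2b.png',cv2.resize(d['pixels'][:,:,::-1],(800,500),interpolation=cv2.INTER_CUBIC))
print(proj(d,[[.59,.0975,.174],[.59,.2,.174]])*1.25)
```

```text
2.5 [0.58963065 0.09321276 0.29278375] [ 6.58617766e-01  7.52477014e-01 -9.56680223e-04  2.57784343e-04] [ 0.25526513  0.3630796  -0.64065675  1.61882008  0.22808794  1.2367933
 -0.29684683]
[[398.26915416 234.03603505]
 [419.67126126  82.80565637]]
```

View pics/w2b.png

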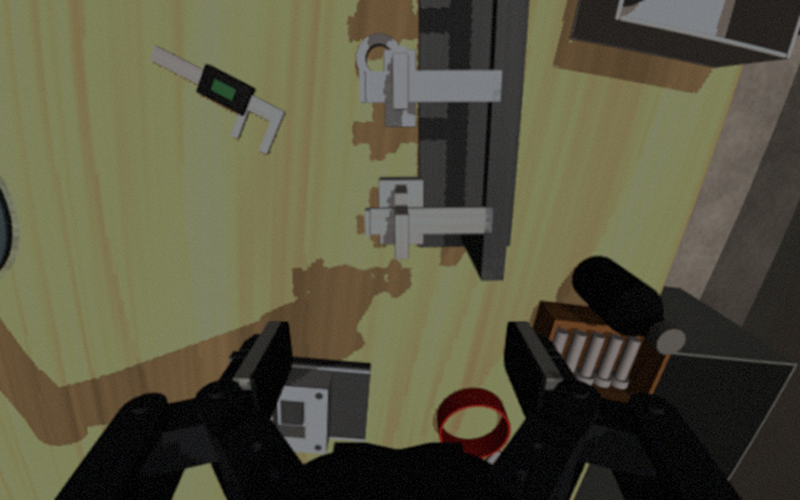

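The wrist view shows the full insert's tab at about (402,230) in the 1.25x picture, as predicted, with the wide block at (400,195). I'll enlarge it.

Run:
```python
from h import *
d=load('w2')['pixels'][:,:,::-1]
cv2.imwrite('pics/c4.png',cv2.resize(d[135:215,280:410],None,fx=6,fy=6,interpolation=cv2.INTER_CUBIC))
```

```text
(no output)
```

View pics/c4.png

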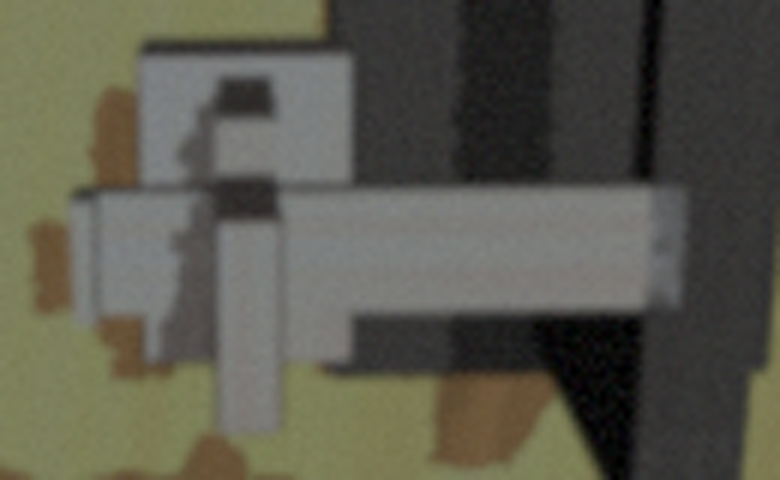

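The tab's top face is the bar (217..282, 218..432) in the crop. The block's top face spans (140,52) to (352,362).

Run:
```python
from h import *
d=load('w2');t=load('t0');f=lambda L:[((x+.5)/6-.5+280,(y+.5)/6-.5+135) for x,y in L]
def rep(n,L,z):
    P=atz(d,f(L),z);u=P[1]+P[2]-P[0]-P[3];w=P[0]+P[1]-P[2]-P[3];print(n,P.mean(0).round(4),'yaw',np.degrees([np.arctan2(u[1],u[0]),np.arctan2(-w[0],w[1])]).round(2),np.linalg.norm(u)/2,np.linalg.norm(w)/2)
rep('tab',[(217,218),(282,218),(281,432),(218,432)],.174)
rep('block',[(140,52),(354,52),(352,362),(146,362)],.102)
rep('tongue',[(97,190),(650,187),(645,308),(100,318)],.13)
# height from two views: tab centre
c=f([(249.5,325)])[0]; T=((579.5)/5.5-.5+160,(232.5)/5.5-.5+140);s=load('s0');S=((180.5)/5-.5+315,(72.5)/5-.5+215)
print(tri([(d,c),(t,T),(s,S)]))
```

```text
tab [0.5925 0.096  0.174 ] yaw [7.67 7.85] 0.009652697251408434 0.03387077282801076
block [0.5929 0.096  0.102 ] yaw [7.67 8.19] 0.039558897949839925 0.06000356167880047
tongue [0.6143 0.0988 0.13  ] yaw [8.41 8.57] 0.09559024057355862 0.022431367610950742
(array([0.59134381, 0.0970672 , 0.17185003]), [np.float64(1.963796348477158), np.float64(0.5251126223421565), np.float64(1.474844346255038)])
```

The sizes agree (34 x 10 mm tab, 40 x 60 mm block), so this is the full insert. Descending and gripping.

>>> send_rows(
  rows=[
    {"travel": [0.029, 0.028, -0.4], "rotation": [0, 0, 0.005], "fingers": 1},
    {"travel": [0, 0, -0.4], "rotation": [0, 0, 0], "fingers": 1},
    {"travel": [0, 0, -0.4], "rotation": [0, 0, 0], "fingers": 1},
    {"travel": [0, 0, -0.27], "rotation": [0, 0, 0], "fingers": 1},
    {"travel": [0, 0, 0], "rotation": [0, 0, 0], "fingers": 1},
    {"travel": [0, 0, 0], "rotation": [0, 0, 0], "fingers": 0},
  ],
  grip_force=30,
)

```text
t: 3.25
ee_pos: [0.5934, 0.0978, 0.1476]
tcp_rot: [0.655, 0.756, 0.001, 0.001]
contact_force: [1.2, 0.1, 1.3]
opening: 0.0698
gripper_force: 0.0
```

>>> send_rows(
  rows=[
    {"travel": [0, 0, 0], "rotation": [0, 0, 0], "fingers": -1},
    {"travel": [0, 0, 0], "rotation": [0, 0, 0], "fingers": -1},
    {"travel": [0, 0, 0], "rotation": [0, 0, 0], "fingers": -1},
    {"travel": [0, 0, 0], "rotation": [0, 0, 0], "fingers": -1},
    {"travel": [0, 0, 0], "rotation": [0, 0, 0], "fingers": -1},
    {"travel": [0, 0, 0], "rotation": [0, 0, 0], "fingers": -1},
  ],
  grip_force=80,
)

```text
t: 4.0
ee_pos: [0.5923, 0.0989, 0.147]
tcp_rot: [0.654, 0.756, -0.0, 0.0]
contact_force: [-2.8, -0.3, 5.8]
opening: 0.0088
gripper_force: 78.7
```

>>> send_rows(
  rows=[
    {"travel": [0, 0, 0.05], "rotation": [0, 0, 0], "fingers": -1},
    {"travel": [0, 0, 0.05], "rotation": [0, 0, 0], "fingers": -1},
    {"travel": [0, 0, 0.035], "rotation": [0, 0, 0], "fingers": -1},
    {"travel": [0, 0, 0], "rotation": [0, 0, 0], "fingers": -1},
    {"travel": [0, 0, 0], "rotation": [0, 0, 0], "fingers": -1},
  ],
)

```text
t: 4.62
ee_pos: [0.5924, 0.0988, 0.1596]
tcp_rot: [0.654, 0.756, -0.0, -0.0]
contact_force: [0.6, 0.0, -3.9]
opening: 0.0089
gripper_force: 78.0
```

It is lifted, with about 3 N of weight on the tool. Moving out along the rack's -x.

>>> send_rows(
  rows=[
    {"travel": [-0.148, -0.022, 0], "rotation": [0, 0, 0], "fingers": -1},
    {"travel": [-0.148, -0.022, 0], "rotation": [0, 0, 0], "fingers": -1},
    {"travel": [-0.148, -0.022, 0], "rotation": [0, 0, 0], "fingers": -1},
    {"travel": [-0.148, -0.022, 0], "rotation": [0, 0, 0], "fingers": -1},
    {"travel": [-0.148, -0.022, 0], "rotation": [0, 0, 0], "fingers": -1},
    {"travel": [-0.148, -0.022, 0], "rotation": [0, 0, 0], "fingers": -1},
    {"travel": [0, -0.15, 0.2], "rotation": [0, 0, 0], "fingers": -1},
    {"travel": [0, -0.2, 0.2], "rotation": [0, 0, 0], "fingers": -1},
    {"travel": [0, 0, 0], "rotation": [0, 0, 0], "fingers": -1},
  ],
)

```text
t: 5.75
ee_pos: [0.5044, 0.0492, 0.201]
tcp_rot: [0.656, 0.755, 0.001, 0.002]
contact_force: [0.4, 0.3, -2.4]
opening: 0.0085
gripper_force: 78.5
```

Now over the nest, turning -5.6° to its yaw, then down to about 25 mm above it.

>>> send_rows(
  rows=[
    {"travel": [-0.029, -0.43, 0], "rotation": [0, 0, -0.0208], "fingers": -1},
    {"travel": [-0.029, -0.43, 0], "rotation": [0, 0, -0.0208], "fingers": -1},
    {"travel": [-0.029, -0.43, 0], "rotation": [0, 0, -0.0208], "fingers": -1},
    {"travel": [-0.029, -0.43, 0], "rotation": [0, 0, 0], "fingers": -1},
    {"travel": [-0.029, -0.43, 0], "rotation": [0, 0, 0], "fingers": -1},
    {"travel": [-0.029, -0.43, 0], "rotation": [0, 0, 0], "fingers": -1},
    {"travel": [0, 0, -0.3], "rotation": [0, 0, 0], "fingers": -1},
    {"travel": [0, 0, -0.28], "rotation": [0, 0, 0], "fingers": -1},
    {"travel": [0, 0, 0], "rotation": [0, 0, 0], "fingers": -1},
    {"travel": [0, 0, 0], "rotation": [0, 0, 0], "fingers": -1},
  ],
)

```text
t: 7.0
ee_pos: [0.487, -0.2066, 0.1424]
tcp_rot: [0.69, 0.724, 0.0, 0.0]
contact_force: [-0.6, -0.5, -2.8]
opening: 0.0086
gripper_force: 78.6
```

Run:
```python
from h import *
d=snap('wrist','w3');o=arm.observe();print(o['t'],o['ee_pos'],o['tcp_rot'],o['contact_force'])
p=proj(d,[o['ee_pos'],[.487,-.2125,.05]]);print(p)
cv2.imwrite('pics/c5.png',cv2.resize(d['pixels'][120:310,200:440,::-1],None,fx=3.15,fy=3.15,interpolation=cv2.INTER_CUBIC))
```

```text
7.05 [ 0.4872906  -0.20691002  0.14282055] [6.90166086e-01 7.23650289e-01 5.52193151e-04 8.53086408e-04] [ 0.37269184 -0.17462889 -2.82789991]
[[317.81046484 260.43202205]
 [317.01236288 207.75020192]]
```

View pics/c5.png

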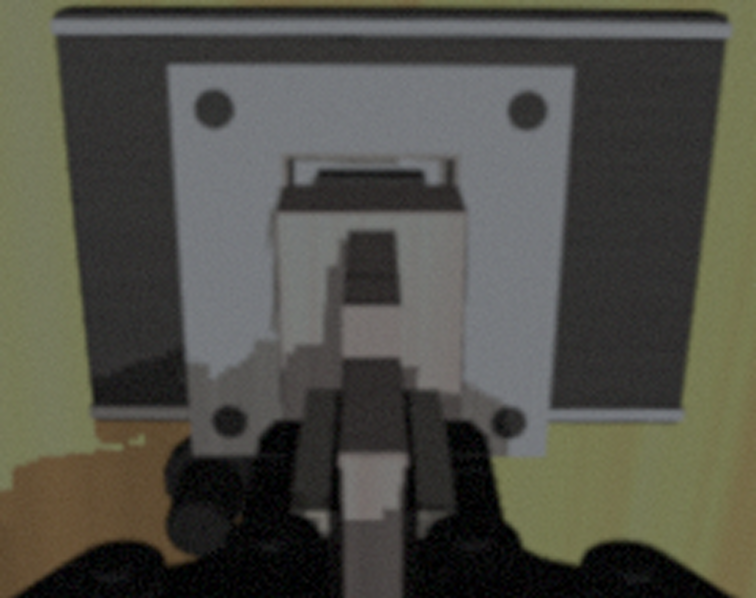

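The view shows the block's +y top edge from (276,211) to (466,210), its bottom edge at about y=186, and the recess's +y edge at (285..457,156). The nest corners are (168,65), (575,67), (548,457) and (192,457).

Run:
```python
from h import *
d=load('w3');f=lambda L:[((x+.5)/3.15-.5+200,(y+.5)/3.15-.5+120) for x,y in L]
th=np.radians(2.4);R=np.array([[np.cos(th),np.sin(th)],[-np.sin(th),np.cos(th)]])
tc=np.array([.4873,-.2068])
def rep(n,L,z):
    P=atz(d,f(L),z)[:,:2];u=P[1]-P[0];print(n,((P-tc)@R.T*1e3).round(1).tolist(),'mean',((P.mean(0)-tc)@R.T*1e3).round(2),'yaw',np.degrees(np.arctan2(u[1],u[0])).round(2))
rep('nest',[(168,65),(575,67),(548,457),(192,457)],.05)
rep('holes',[(214,109),(527,110),(509,422),(230,421)],.05)
rep('rec+y edge',[(285,156),(457,156)],.05)
rep('block top +y',[(276,211),(466,210)],.0976)
rep('block bot +y',[(281,187),(461,186)],.0756)
rep('tab mid',[(341,357),(402,358)],.1426+.019+.004)
```

```text
nest [[-50.3, 50.0], [49.8, 50.0], [50.4, -60.1], [-50.8, -60.6]] mean [-0.25 -5.17] yaw 2.41
holes [[-39.5, 39.1], [38.5, 39.2], [38.6, -48.8], [-39.4, -48.9]] mean [-0.45 -4.85] yaw 2.5
rec+y edge [[-22.1, 27.1], [21.4, 27.3]] mean [-0.34 27.23] yaw 2.68
block top +y [[-19.9, 27.3], [19.2, 27.7]] mean [-0.34 27.47] yaw 2.99
block bot +y [[-20.8, 26.2], [20.2, 26.6]] mean [-0.34 26.41] yaw 3.0
tab mid [[-4.5, 27.2], [3.9, 27.1]] mean [-0.27 27.17] yaw 1.62
```

The block needs 2 mm along -y and about -0.5° of yaw; x is aligned. Lowering to just above the nest, then in slowly.

>>> send_rows(
  rows=[
    {"travel": [0, -0.02, 0], "rotation": [0, 0, -0.005], "fingers": -1},
    {"travel": [0, 0, -0.1], "rotation": [0, 0, 0], "fingers": -1},
    {"travel": [0, 0, -0.1], "rotation": [0, 0, 0], "fingers": -1},
    {"travel": [0, 0, -0.05], "rotation": [0, 0, 0], "fingers": -1},
    {"travel": [0, 0, -0.02], "rotation": [0, 0, 0], "fingers": -1},
    {"travel": [0, 0, -0.02], "rotation": [0, 0, 0], "fingers": -1},
    {"travel": [0, 0, -0.02], "rotation": [0, 0, 0], "fingers": -1},
    {"travel": [0, 0, 0], "rotation": [0, 0, 0], "fingers": -1},
  ],
  grip_force=100,
)

```text
t: 8.05
ee_pos: [0.4862, -0.2093, 0.1107]
tcp_rot: [0.693, 0.721, -0.0, -0.0]
contact_force: [-0.2, 0.5, -2.7]
opening: 0.0081
gripper_force: 101.6
```

It is 6 mm inside the recess with no contact force. Continuing.

>>> send_rows(
  rows=[
    {"travel": [0, 0, -0.02], "rotation": [0, 0, 0], "fingers": -1},
    {"travel": [0, 0, -0.02], "rotation": [0, 0, 0], "fingers": -1},
    {"travel": [0, 0, -0.02], "rotation": [0, 0, 0], "fingers": -1},
    {"travel": [0, 0, -0.015], "rotation": [0, 0, 0], "fingers": -1},
    {"travel": [0, 0, -0.015], "rotation": [0, 0, 0], "fingers": -1},
    {"travel": [0, 0, 0], "rotation": [0, 0, 0], "fingers": -1},
  ],
)

```text
t: 8.8
ee_pos: [0.4864, -0.2094, 0.1026]
tcp_rot: [0.693, 0.721, -0.0, 0.0]
contact_force: [-2.5, 0.6, 4.8]
opening: 0.0084
gripper_force: 102.6
```

>>> send_rows(
  rows=[
    {"travel": [0, 0, -0.01], "rotation": [0, 0, 0], "fingers": -1},
    {"travel": [0, 0, -0.01], "rotation": [0, 0, 0], "fingers": -1},
    {"travel": [0, 0, -0.01], "rotation": [0, 0, 0], "fingers": -1},
    {"travel": [0, 0, 0], "rotation": [0, 0, 0], "fingers": -1},
  ],
)

```text
t: 9.3
ee_pos: [0.4864, -0.2093, 0.1]
tcp_rot: [0.693, 0.721, -0.0, 0.0]
contact_force: [-3.7, 1.1, 9.2]
opening: 0.0084
gripper_force: 103.3
```

>>> send_rows(
  rows=[
    {"travel": [0, 0, -0.01], "rotation": [0, 0, 0], "fingers": -1},
    {"travel": [0, 0, -0.01], "rotation": [0, 0, 0], "fingers": -1},
    {"travel": [0, 0, -0.01], "rotation": [0, 0, 0], "fingers": -1},
    {"travel": [0, 0, -0.01], "rotation": [0, 0, 0], "fingers": -1},
    {"travel": [0, 0, 0], "rotation": [0, 0, 0], "fingers": -1},
  ],
)

```text
t: 9.93
ee_pos: [0.4864, -0.2094, 0.096]
tcp_rot: [0.693, 0.721, -0.0, 0.0]
contact_force: [-3.8, 0.9, 8.3]
opening: 0.0084
gripper_force: 103.3
```

>>> send_rows(
  rows=[
    {"travel": [0, 0, -0.01], "rotation": [0, 0, 0], "fingers": -1},
    {"travel": [0, 0, -0.01], "rotation": [0, 0, 0], "fingers": -1},
    {"travel": [0, 0, -0.01], "rotation": [0, 0, 0], "fingers": -1},
    {"travel": [0, 0, 0], "rotation": [0, 0, 0], "fingers": -1},
  ],
)

```text
t: 10.42
ee_pos: [0.4866, -0.2094, 0.0951]
tcp_rot: [0.693, 0.721, -0.001, 0.001]
contact_force: [-8.1, 1.9, 24.3]
opening: 0.0082
gripper_force: 105.6
```

It has bottomed: force up to 24 N with the origin at about 28 mm, which is flush. Relaxing the push and letting go.

>>> send_rows(
  rows=[
    {"travel": [0, 0, 0.015], "rotation": [0, 0, 0], "fingers": -1},
    {"travel": [0, 0, 0], "rotation": [0, 0, 0], "fingers": -1},
    {"travel": [0, 0, 0], "rotation": [0, 0, 0], "fingers": 0},
    {"travel": [0, 0, 0], "rotation": [0, 0, 0], "fingers": 0},
    {"travel": [0, 0, 0], "rotation": [0, 0, 0], "fingers": 0},
    {"travel": [0, 0, 0], "rotation": [0, 0, 0], "fingers": 0},
    {"travel": [0, 0, 0.2], "rotation": [0, 0, 0], "fingers": 0},
    {"travel": [0, 0, 0.4], "rotation": [0, 0, 0], "fingers": 0},
    {"travel": [0, 0, 0.4], "rotation": [0, 0, 0], "fingers": 0},
    {"travel": [0, 0, 0], "rotation": [0, 0, 0], "fingers": 0},
  ],
  grip_force=40,
)

```text
t: 11.68
ee_pos: [0.4885, -0.2099, 0.1964]
tcp_rot: [0.693, 0.721, 0.001, 0.003]
contact_force: [0.9, 0.4, -0.3]
opening: 0.0424
gripper_force: 0.0
```

Run:
```python
from h import *
d=snap('wrist','w4');o=arm.observe();print(o['t'],o['ee_pos'],o['opening'],o['contact_force'])
s=snap('scene','s4')
A=cv2.resize(d['pixels'][60:280,200:440,::-1],(480,440),interpolation=cv2.INTER_CUBIC)
B=cv2.resize(s['pixels'][100:210,240:320,::-1],(320,440),interpolation=cv2.INTER_CUBIC)
cv2.imwrite('pics/c6.png',np.hstack([A,B]))
```

```text
11.725 [ 0.48695878 -0.20961725  0.19442697] 0.04249763753817416 [-0.70247599  0.09237699  0.06481569]
```

View pics/c6.png

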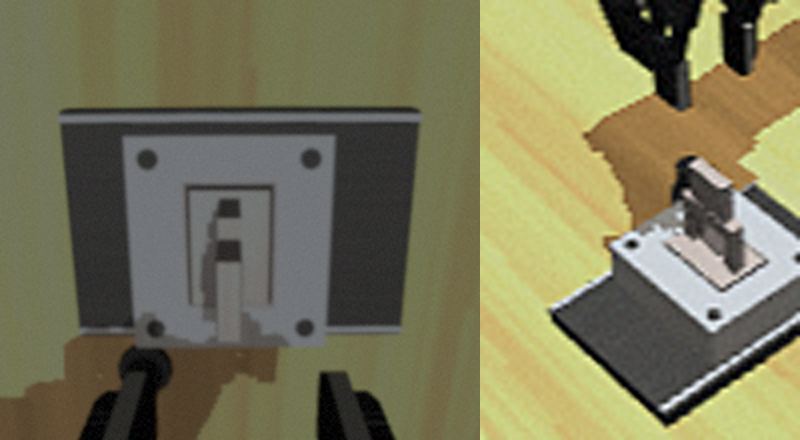

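The insert sits flush and square in the recess, with the block at (230,245) in the left crop, and the gripper is clear. I'll let the arm settle, then hand in.

>>> send_rows(
  rows=[
    {"travel": [0, 0, 0.2], "rotation": [0, 0, 0], "fingers": 0},
    {"travel": [0, 0, 0], "rotation": [0, 0, 0], "fingers": 0},
    {"travel": [0, 0, 0], "rotation": [0, 0, 0], "fingers": 0},
    {"travel": [0, 0, 0], "rotation": [0, 0, 0], "fingers": 0},
  ],
)

```text
t: 12.28
ee_pos: [0.4857, -0.2092, 0.2122]
tcp_rot: [0.693, 0.721, -0.0, -0.001]
contact_force: [0.0, 0.2, 0.2]
opening: 0.0428
gripper_force: 0.0
```

```bash
python3 -c "
from plant import arm
print(arm.close_job())"
```

```text
the job is handed in; nothing more can be done
None
```

I lifted the full-size insert off the right tongue, pressed it home flush in the recess (it bottomed at 24 N, origin about 28 mm up), let go and handed the job in at about 12 s; no verdict came back.

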